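# Set out the catch board at the label printer

## Robot

A 6-joint arm with a two-finger parallel gripper is mounted at the origin on the work surface. World frame = base frame: x ahead of the robot, y to its left, z up, the work surface at z = 0. Lengths are in m, angles in rad, forces in N, time in s.
With the tool pointing down it reaches from about 0.275 to 0.825 m from the base axis. Payload 4.9 kg.
Tool frame: the origin (TCP) lies at the very end of the fingers, on their centre line; the grasp point (between the pads) lies 19 mm behind it; z points along the fingers, y is the line along which they close (so a half turn about z gives the same grasp; the last joint's range is limited). The gripper opens to 85 mm and grips with 20 to 120 N. Pads are 22 mm wide; open, the fingers measure 114 mm over their backs; the gripper's body (76 mm by 85 mm) begins 54 mm behind the grasp point. The pads swing forward as they close: fully open they stand 13 mm farther back than shut.
Start: joints at [-1.465, 0.326, -0.193, 1.052, 0, 1.437], TCP at [0.131, -0.534, 0.194] pointing down, gripper open.
Joint ranges: [-2.65, 2.65], [-0.97, 1.79], [-1.3, 1.35], [-1.93, 2.1], [-1.47, 1.37], [-3.14, 3.14]. Speed limits (rad/s): [2.57, 2.57, 3.14, 3.14, 3.14, 3.14].

## Interface

Orientations are given as a unit quaternion [w, x, y, z].
In Python, from bench import monitor, camera, order gives the robot as it stands. The module is installed in compiled form; this text tells all that it offers.
- The arm moves only by the tool step_arm, never from a script. Its argument "targets" is a list of rows, each an object with "fingers": the gripper's target within -1 to 1 (shut at 1, half-way at 0, fully open at -1); "offset": the shift along the tool's x, y, z in m, a list of three; "spin": the turn about the tool's z in degrees. A call has 1 to 12 rows; each row is the pose to reach, as a shift and turn from the pose commanded when the call began, along the tool's axes at that moment; what a row does not reach only later rows make up. A row lasts 1/8 s, in which the tool goes at most 62.5 mm and 10.7 degrees, less where a joint would pass 70% of its speed; a pose out of reach is approached as far as the arm can. A call with a gripper value outside its range is refused whole. The fingers move at their own pace and stop on an object; "force" is the grip in N (left out, the last holds). Time passes only in rows, so rows that repeat a pose let the fingers close. It gives the time, the measured TCP pose, the force, the opening and the grip force at its end, in the units of the state.
- monitor.state(): the state, without advancing time (a new reading comes with each control period).
- camera(name): name is "side" or "top"; returns a dict with "image" (420x560x3 uint8, red, green, blue), "depth" (420x560 float32, m along the optical axis (not along the pixel's ray), 0 where there is no reading), "intrinsics" (3x3 intrinsics, pixels), "R" (3x3) and "t" (3): a world point X has camera coordinates R X + t. Camera axes: x right, y down, z forward; pixel columns grow to the right and rows downward; lengths in m; the calibration is good to about 2 mm. A picture is of the moment at which its call begins.
- order.finish_job(): hands the job in; it is judged then, once.
The state is a dict: "time_s": time; "joint_positions": joint angles; "qd": joint speeds; "tau": joint torques, N m; "eef_pos": TCP position; "ee_rot": TCP orientation; "ft_force": force on the tool from outside, world axes, zero at the start; "torque": the same for the moment, N m; "grip_width": finger opening in m; "grasp_force": force on a finger pad.
Only numpy, scipy, OpenCV 4.12 (cv2) and the standard library are available. Lean on these libraries where they do the work, as an engineer would, in place of code of your own. Each camera call takes 0.05 s, during which the arm holds its last target. There are 200 camera calls.

## Task

Push the label printer's open door, which stands in the way, fully shut until it clicks onto its catch and stays shut by itself. Then slide the plywood catch board straight out along its blue stand until the yellow stripe across the board lies at the stand's edge, with the board resting on the stand; so far out it would tip over, so finish while still holding it level for the colleague who will fix its bracket: do not let go. Never let the board tip, and leave the label rolls and the pen cup alone.

Things in the scene. Friction and masses are not known exactly. Their poses are not given: they have to be found in the camera images.
- stand: Fixed stand the board lies on: blue top plate 160 (x) by 330 (y) mm on steel legs, open beneath, top 100 mm above the work surface. Origin: centre of its footprint, at work-surface height. Its +y axis is the outward direction in which the board is to be slid; its +x side faces away from the robot. Its position and yaw vary.
- stand_edge (a point): Middle of the outer (+y) top edge of the stand, at its top surface, 165 mm from the stand's origin along its +y. The yellow stripe must come here. Axes as the stand.
- board: Loose plywood board 110 (x) by 340 (y) by 12 (z) mm, 0.5 to 0.75 kg, flat on the stand, outer (+y) end 15 to 35 mm past its edge; up to 10 mm and 0.06 rad off the stand's line. Origin: centre of underside, z up. The outer end is heavy: a steel nosing, 6 mm thick, rises 20 mm above the top. It tips once the balance point, about 34 mm outward of the origin, passes the stand's edge.
- board_stripe (a point): Centre of the yellow stripe (14 mm wide, running across the board's full width, shown on its top and both sides), taken at the underside of the board: 30 mm inward (-y) of the board's origin. The outer end is 200 mm from it. Axes as the board.
- board_grip (a point): Centre of the red grab batten near the board's inner end: 80 mm long across the board (x), 24 mm thick (y), 38 mm high, standing on the board's top (its top is 50 mm above the board's underside). It lies 115 mm inward (-y) of the stripe's centre, 31 mm above the board's underside. It can be gripped from above across its 24 mm. Axes as the board.
- printer: Fixed label printer housing, grey, 180 (x, deep) by 220 (y, wide) by 200 mm high, past the stand's outer edge, behind the space into which the board slides. Origin: centre of underside. Its front looks along its -x; the shut orange door's outer face is 102 mm from the origin along -x, some 95 to 125 mm from the stand's centre line.
- printer_door (a joint): Angle of the orange printer door, rad: 0 shut, growing as it opens about a vertical hinge towards the printer's -x. Starts at 0.75 to 1.05. A weak spring reopens it (about 1.3 N at the free edge) unless pushed past a ball catch felt from 0.09 to 0.04 rad, which takes 9 to 12 N on the outer face near the free edge. Once past, it snaps to the hard stop at 0 and stays.
- door_hinge (a point): Hinge axis of the door, at the middle of its height (100 mm above the work surface), on the outer face, at the printer's +y side. This frame turns with the door: the door panel runs from here 210 mm along its own -y and is 12 mm thick towards its own +x; the smooth outer face, to be pushed, looks along its own -x.
- door_edge (a point): Top corner of the door's outer face at its free edge: 210 mm from the hinge axis, 188 mm above the work surface (the door panel spans 12 to 188 mm in height). Turns with the door.
- roll_big: Bystander: white label roll lying flat on the work surface near the stand's inner end, 100 mm across, 60 mm high. Origin at its underside centre. Leave alone.
- roll_small: Bystander: white label roll lying flat beside the stand on its far (+x) side, 72 mm across, 50 mm high. Origin at its underside centre. Leave alone.
- pen_cup: Bystander: blue cup on the far side of the stand, 68 mm across, 85 mm high. Origin at its underside centre. Leave alone.

How it is judged:
By the outcome, as a careful person would: the job done as asked, in the order asked, and still so for the second after the job is handed in, while the arm keeps its last pose, push and grip.
It also fails if it takes over 54 s, if anything falls off the work surface, if the arm or the gripper's body presses on something with over 40 N, if the wrist force passes 120 N, or if a joint passes its speed limit or range.

## Working session

There is one attempt and no reset: what is moved stays moved. The work goes in short steps, Python scripts to look and compute and a tool call to move; the robot and the scene stay as the last step left them, time stands still between calls to the robot, and variables do not carry over. Pictures are saved under pics/ and viewed, at most 10 in all, crops included, and the job is handed in when it is done.

Besides the shell and the picture viewer there is one more tool, called as name([rows], argument=value, ...), one row to a line, values as JSON. step_arm: Moves the arm, as the interface text tells. Its arguments: {"type":"object","properties":{"targets":{"type":"array","items":{"type":"object","properties":{"fingers":{"type":"number"},"offset":{"type":"array","items":{"type":"number"}},"spin":{"type":"number"}}}},"force":{"type":"number"}},"required":["targets"]}

```bash
mkdir -p pics
cat > h.py <<'E'
import numpy as np, cv2
from bench import monitor, camera, order
def snap(n,f=None):
    c=camera(n)
    if f: cv2.imwrite('pics/'+f,c['image'][:,:,::-1])
    return c
def pts(c):
    d=c['depth'];K=c['intrinsics'];v,u=np.indices(d.shape)
    P=np.stack([(u-K[0,2])*d/K[0,0],(v-K[1,2])*d/K[1,1],d],-1)
    return (P-c['t'])@c['R']   # R^T (P-t)
E
python3 - <<'E'
from h import *
for n in('top','side'):
    c=snap(n,n+'0.png');print(n,c['intrinsics'].round(1).tolist(),(-c['R'].T@c['t']).round(3),c['R'].round(2).tolist())
    np.savez(n+'0.npz',**c)
print(monitor.state())
E
```

```text
top [[544.1, 0.0, 274.7], [0.0, 544.1, 206.0], [0.0, 0.0, 1.0]] [0.476 0.015 1.423] [[0.01, -1.0, -0.01], [-0.99, -0.01, -0.11], [0.11, 0.01, -0.99]]
side [[379.6, 0.0, 278.6], [0.0, 379.6, 210.1], [0.0, 0.0, 1.0]] [0.189 0.562 0.97 ] [[-0.78, -0.63, -0.01], [-0.48, 0.61, -0.63], [0.4, -0.49, -0.77]]
{'time_s': 0.1, 'joint_positions': array([-1.46521247e+00,  3.26865469e-01, -1.93454611e-01,  1.05198575e+00,
        1.16856352e-05,  1.43659255e+00]), 'qd': array([-0.00043256, -0.00185299,  0.00316915,  0.0019507 , -0.00176176,
       -0.00051373]), 'tau': array([ 4.71896074e-04, -4.44239581e+01,  2.63037926e+01,  7.96814536e-03,
       -1.13531848e-04,  7.94925992e-07]), 'eef_pos': array([ 0.13057713, -0.53370493,  0.19329362]), 'ee_rot': array([-7.54592885e-04,  9.92821059e-01,  1.19606752e-01,  1.66423452e-05]), 'ft_force': array([-1.55804528, -0.67228995,  0.31716674]), 'torque': array([0.04377413, 0.00497214, 0.0255982 ]), 'grasp_force': 0.0, 'grip_width': 0.0853725139109332}
```

View pics/top0.png

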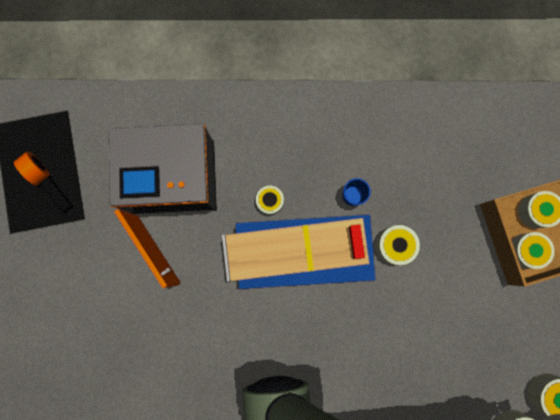

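View pics/side0.png

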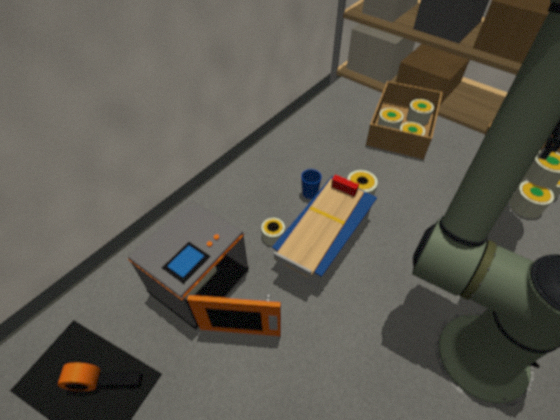

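The top view shows the door running from its hinge near (115,208) to its free edge near (172,284). The stand spans (236,218)–(374,285), with the stripe at (308,248), the red batten at (357,242) and the rolls and cup above and to the right. The side view agrees, with the orange door at (190–280, 295–335).

```bash
cat >> h.py <<'E'
def ray(c,uv,z):
    K=c['intrinsics'];o=-c['R'].T@c['t'];uv=np.atleast_2d(uv).astype(float)
    d=np.c_[(uv-[K[0,2],K[1,2]])/[K[0,0],K[1,1]],np.ones(len(uv))]@c['R']
    return o+d*((z-o[2])/d[:,2])[:,None]
def mask(c,lo,hi,zr,box):
    h=cv2.cvtColor(c['image'],cv2.COLOR_RGB2HSV);P=pts(c)
    m=cv2.inRange(h,np.array(lo),np.array(hi))>0
    m&=(P[...,2]>zr[0])&(P[...,2]<zr[1])&(c['depth']>0)
    for i in(0,1): m&=(P[...,i]>box[i][0])&(P[...,i]<box[i][1])
    return m,P
def rect(c,m,z):
    v,u=np.nonzero(m);X=ray(c,np.c_[u,v],z)[:,:2].astype(np.float32)
    r=cv2.minAreaRect(X);return np.round(cv2.boxPoints(r),4),np.round(r[1],4),np.round(r[0],4),len(u)
E
cat > meas.py <<'E'
from h import *
import sys
def run(c,n):
    B=((.2,.75),(-.3,.6))
    for nm,lo,hi,zr,z,b in(('stand',(105,120,40),(125,255,255),(.085,.107),.1,B),
      ('stripe',(24,150,80),(34,255,255),(.1,.125),.112,B),
      ('red',(0,180,60),(5,255,255),(.14,.16),.150,((.2,.75),(-.3,.3))),
      ('wood',(10,40,80),(34,255,255),(.1,.125),.112,B),
      ('doortop',(5,150,40),(18,255,255),(.18,.196),.188,((.2,.75),(.2,.6))),
      ('printertop',(0,0,20),(180,255,255),(.192,.21),.2,((.35,.8),(.1,.6)))):
        m,P=mask(c,lo,hi,zr,b)
        if m.sum()<8: print(n,nm,'none',m.sum());continue
        bp,s,ce,k=rect(c,m,z)
        print(n,nm,k,'box',bp.tolist(),'size',s,'ctr',ce,'z',np.median(P[m][:,2]).round(4))
if __name__=='__main__':
    for n in('top','side'): run(dict(np.load(n+'0.npz')),n)
E
python3 meas.py
```

```text
top stand 2678 box [[0.4185999929904938, 0.11469999700784683], [0.44269999861717224, -0.21819999814033508], [0.6915000081062317, -0.20020000636577606], [0.6674000024795532, 0.13269999623298645]] size [0.2495 0.3338] ctr [ 0.5551 -0.0427] z 0.1
top stripe 266 box [[0.4627000093460083, -0.050700001418590546], [0.46459999680519104, -0.06549999862909317], [0.5722000002861023, -0.05169999971985817], [0.5702999830245972, -0.03689999878406525]] size [0.1085 0.0149] ctr [ 0.5175 -0.0512] z 0.1125
top red 333 box [[0.49219998717308044, -0.15719999372959137], [0.49559998512268066, -0.18129999935626984], [0.5719000101089478, -0.1704999953508377], [0.5684999823570251, -0.14640000462532043]] size [0.077  0.0244] ctr [ 0.5321 -0.1639] z 0.1502
top wood 6074 box [[0.40779998898506165, -0.19269999861717224], [0.5888000130653381, -0.2003999948501587], [0.614300012588501, 0.39980000257492065], [0.4332999885082245, 0.4074999988079071]] size [0.6008 0.1812] ctr [0.5111 0.1036] z 0.1122
top doortop 592 box [[0.4221999943256378, 0.2797999978065491], [0.5180000066757202, 0.1386999934911728], [0.69889998435
[... 909 characters left out ...]
2100525, 0.37389999628067017], [0.4787999987602234, -0.19599999487400055], [0.7005000114440918, -0.1670999974012375], [0.6262999773025513, 0.4027999937534332]] size [0.2236 0.5746] ctr [0.5526 0.1034] z 0.1105
side doortop 810 box [[0.42010000348091125, 0.27970001101493835], [0.6028000116348267, 0.17090000212192535], [0.7477999925613403, 0.41449999809265137], [0.5651999711990356, 0.5232999920845032]] size [0.2835 0.2126] ctr [0.584  0.3471] z 0.1859
side printertop 5496 box [[0.6039000153541565, 0.40610000491142273], [0.6158999800682068, 0.18729999661445618], [0.7964000105857849, 0.1972000002861023], [0.7843000292778015, 0.41600000858306885]] size [0.1807 0.2191] ctr [0.7001 0.3017] z 0.1989
```

```bash
cat >> h.py <<'E'
_rect=rect
def rect(c,m,z):
    n,l,s,_=cv2.connectedComponentsWithStats(m.astype(np.uint8));
    return _rect(c,l==1+s[1:,4].argmax(),z)
E
sed -i "s/('wood'.*/('boardall',(10,40,80),(34,255,255),(.1,.125),.112,((.38,.62),(-.3,.2))),/; s/('stand',\(.*\)B),/('stand',\1((.42,.62),(-.25,.15))),/; s/('printertop'.*)):/('printertop',(0,0,20),(180,255,255),(.195,.21),.2,((.56,.8),(.15,.45)))):/" meas.py
python3 meas.py
python3 - <<'E'
from h import *
c=dict(np.load('top0.npz'))
m,P=mask(c,(105,120,40),(125,255,255),(.085,.107),((.42,.61),(-.25,.15)))
b,s,ce,k=rect(c,m,.1);print(b,s)
v,u=np.nonzero(m)
# extreme corners, all points
X=ray(c,np.c_[u,v],.1)
print('all',cv2.minAreaRect(X[:,:2].astype(np.float32)))
for n in('top','side'):
    c=dict(np.load(n+'0.npz'))
    m,P=mask(c,(3,120,30),(20,255,255),(.181,.192),((.38,.63),(.2,.42)))
    print(n,rect(c,m,.188))
E
```

```text
top stand 2616 box [[0.4185999929904938, 0.11469999700784683], [0.4422999918460846, -0.21379999816417694], [0.6000000238418579, -0.20250000059604645], [0.5763000249862671, 0.12610000371932983]] size [0.1581 0.3294] ctr [ 0.5093 -0.0439] z 0.1001
top stripe 266 box [[0.4627000093460083, -0.050700001418590546], [0.46459999680519104, -0.06549999862909317], [0.5722000002861023, -0.05169999971985817], [0.5702999830245972, -0.03689999878406525]] size [0.1085 0.0149] ctr [ 0.5175 -0.0512] z 0.1125
top red 333 box [[0.49219998717308044, -0.15719999372959137], [0.49559998512268066, -0.18129999935626984], [0.5719000101089478, -0.1704999953508377], [0.5684999823570251, -0.14640000462532043]] size [0.077  0.0244] ctr [ 0.5321 -0.1639] z 0.1502
top boardall 5948 box [[0.4366999864578247, 0.13529999554157257], [0.47999998927116394, -0.19740000367164612], [0.590499997138977, -0.18299999833106995], [0.5471000075340271, 0.14970000088214874]] size [0.1114 0.3355] ctr [ 0.5136 -0.0238] z 0.1122
top doortop 528 box [[0.4221999943256378, 0.2797999978065491], [0.42989999055862427, 0.26840001344680786], [0
[... 1483 characters left out ...]
68427], [0.796500027179718, 0.1973000019788742], [0.7842000126838684, 0.41620001196861267]] size [0.1805 0.2192] ctr [0.7002 0.3017] z 0.1989
[[ 0.4186  0.1147]
 [ 0.4423 -0.2138]
 [ 0.6    -0.2025]
 [ 0.5763  0.1261]] [0.1581 0.3294]
all ((0.5093060731887817, -0.04385235905647278), (0.1580711305141449, 0.32944631576538086), 4.131974220275879)
top (array([[0.4222, 0.2797],
       [0.4299, 0.2684],
       [0.6018, 0.386 ],
       [0.5941, 0.3972]], dtype=float32), array([0.2083, 0.0137]), array([0.512 , 0.3328]), 492)
side (array([[0.4192, 0.2849],
       [0.4273, 0.2728],
       [0.6004, 0.3896],
       [0.5923, 0.4017]], dtype=float32), array([0.2088, 0.0145]), array([0.5098, 0.3373]), 531)
```

Measured values:

| Item | Value |
|---|---|
| Stand edge | (0.4975, 0.1207), yaw 0.072 |
| Stripe | (0.5175, −0.051), board yaw 0.13 |
| Hinge | (0.593, 0.399) |
| Printer yaw | 0.059 |
| Door angle | about 1.03 |

The sizes match those given. The last joint would run out of range at the door, so I turn the tool a half turn on the way.

step_arm([
  {"offset": [0.369, -0.459, -0.056], "spin": -90, "fingers": 1},
  {"offset": [0.369, -0.459, -0.056], "spin": -90, "fingers": 1},
  {"offset": [0.369, -0.459, -0.056], "spin": -90, "fingers": 1},
  {"offset": [0.369, -0.459, -0.056], "spin": -90, "fingers": 1},
  {"offset": [0.369, -0.459, -0.056], "spin": -90, "fingers": 1},
  {"offset": [0.369, -0.459, -0.056], "spin": -90, "fingers": 1},
  {"offset": [0.369, -0.459, -0.056], "spin": -90, "fingers": 1},
  {"offset": [0.369, -0.459, -0.056], "spin": -90, "fingers": 1},
  {"offset": [0.369, -0.459, -0.056], "spin": -90, "fingers": 1},
  {"offset": [0.369, -0.459, -0.056], "spin": -90, "fingers": 1},
])

```text
time_s: 1.35
eef_pos: [0.3806, 0.002, 0.2502]
ee_rot: [0.0, 0.616, 0.788, 0.0]
ft_force: [0.7, -0.1, 0.4]
grip_width: 0.0002
grasp_force: 0.0
```

step_arm([
  {"offset": [0.342, 0.089, 0], "spin": -80, "fingers": 1},
  {"offset": [0.342, 0.089, 0], "spin": -80, "fingers": 1},
  {"offset": [0.342, 0.089, 0], "spin": -80, "fingers": 1},
  {"offset": [0.342, 0.089, 0], "spin": -80, "fingers": 1},
  {"offset": [0.342, 0.089, 0], "spin": -80, "fingers": 1},
  {"offset": [0.342, 0.089, 0], "spin": -80, "fingers": 1},
  {"offset": [0.342, 0.089, 0], "spin": -80, "fingers": 1},
  {"offset": [0.342, 0.089, 0.1], "spin": -80, "fingers": 1},
  {"offset": [0.342, 0.089, 0.1], "spin": -80, "fingers": 1},
  {"offset": [0.342, 0.089, 0.1], "spin": -80, "fingers": 1},
])

```text
time_s: 2.6
eef_pos: [0.3827, 0.3509, 0.1471]
ee_rot: [-0.003, -0.033, 0.999, -0.002]
ft_force: [0.3, -0.7, 0.8]
grip_width: 0.0005
grasp_force: 0.0
```

```bash
cat > plan.py <<'E'
from h import *
from scipy.spatial.transform import Rotation as Ro
def tool(): 
    s=monitor.state(); w,x,y,z=s['ee_rot']; return s['eef_pos'],Ro.from_quat([x,y,z,w]).as_matrix(),s
if __name__=='__main__':
    p,R,s=tool();print(p.round(4),s['joint_positions'].round(2),np.degrees(np.arctan2(R[1,0],R[0,0])).round(1))
    H=np.array([.593,.3995]);yp=.059
    for th in(1.0,.85,.7,.55,.4,.25,.15,.1,.07,.04,0,-.02):
        a=yp-th; d=np.array([np.sin(a),-np.cos(a)]); n=-np.array([np.cos(a),np.sin(a)])
        X=H+.19*d+(.0134+.004*min(1,max(th,0)))*n
        print(th,X.round(3),(R.T@(np.r_[X,.15]-p)).round(3))
E
python3 plan.py
```

```text
[0.3827 0.3509 0.1471] [ 0.6   0.31 -0.34  0.93  0.    0.53] -176.3
1.0 [0.429 0.302] [-0.043 -0.052 -0.003]
0.85 [0.446 0.278] [-0.058 -0.077 -0.003]
0.7 [0.466 0.257] [-0.077 -0.099 -0.003]
0.55 [0.49  0.239] [-0.099 -0.118 -0.003]
0.4 [0.515 0.225] [-0.124 -0.134 -0.003]
0.25 [0.543 0.216] [-0.151 -0.145 -0.003]
0.15 [0.562 0.212] [-0.17  -0.151 -0.003]
0.1 [0.571 0.21 ] [-0.179 -0.153 -0.003]
0.07 [0.577 0.21 ] [-0.185 -0.154 -0.003]
0.04 [0.583 0.209] [-0.191 -0.154 -0.004]
0 [0.591 0.209] [-0.198 -0.155 -0.004]
-0.02 [0.595 0.209] [-0.202 -0.155 -0.004]
```

step_arm([
  {"offset": [-0.02, -0.03, 0], "fingers": 1},
  {"offset": [-0.041, -0.056, 0], "fingers": 1},
  {"offset": [-0.056, -0.081, 0], "fingers": 1},
  {"offset": [-0.075, -0.103, 0], "fingers": 1},
  {"offset": [-0.097, -0.122, 0], "fingers": 1},
  {"offset": [-0.122, -0.138, 0], "fingers": 1},
  {"offset": [-0.149, -0.149, 0], "fingers": 1},
  {"offset": [-0.168, -0.155, 0], "fingers": 1},
  {"offset": [-0.168, -0.155, 0], "fingers": 1},
])

```text
invalid input
```

```bash
cat > look.py <<'E'
from h import *;import sys
for n in('top','side'):
    c=snap(n,n+sys.argv[1]+'.png')
    m,P=mask(c,(3,120,30),(20,255,255),(.178,.194),((.38,.63),(.17,.42)))
    if m.sum()>8: print(n,*rect(c,m,.188))
print({k:v for k,v in monitor.state().items() if k in('eef_pos','ft_force','time_s')})
E
python3 look.py 1; python3 plan.py|head -1
```

```text
top [[0.4217 0.2794]
 [0.4293 0.2681]
 [0.6026 0.3859]
 [0.595  0.3972]] [0.2096 0.0136] [0.5122 0.3327] 540
side [[0.4772 0.3252]
 [0.4859 0.3124]
 [0.6003 0.3898]
 [0.5916 0.4026]] [0.1381 0.0154] [0.5387 0.3575] 378
{'time_s': 2.7, 'eef_pos': array([0.38562916, 0.35277622, 0.15082754]), 'ft_force': array([-0.07417639,  0.34834163,  1.27852168])}
[0.3856 0.3528 0.1508] [ 0.6   0.31 -0.33  0.93  0.    0.53] -176.3
```

View pics/side1.png

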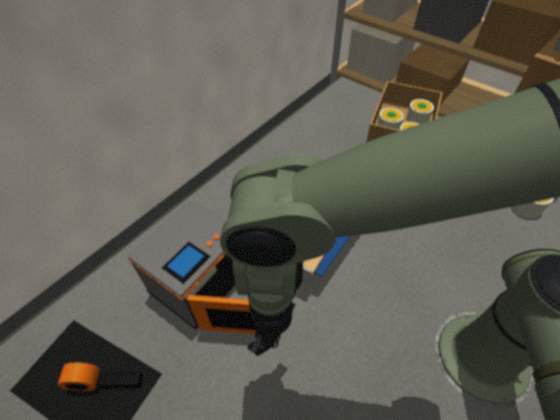

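The move was refused because it left out spin. The picture shows the closed fingers at (262,345), just outside the door's outer face, with the door unmoved.

step_arm([
  {"offset": [-0.02, -0.03, 0], "spin": 0, "fingers": 1},
  {"offset": [-0.041, -0.056, 0], "spin": 0, "fingers": 1},
  {"offset": [-0.056, -0.081, 0], "spin": 0, "fingers": 1},
  {"offset": [-0.075, -0.103, 0], "spin": 0, "fingers": 1},
  {"offset": [-0.097, -0.122, 0], "spin": 0, "fingers": 1},
  {"offset": [-0.122, -0.138, 0], "spin": 0, "fingers": 1},
  {"offset": [-0.149, -0.149, 0], "spin": 0, "fingers": 1},
  {"offset": [-0.168, -0.155, 0], "spin": 0, "fingers": 1},
  {"offset": [-0.168, -0.155, 0], "spin": 0, "fingers": 1},
])

```text
time_s: 3.82
eef_pos: [0.5657, 0.2087, 0.1522]
ee_rot: [0.002, -0.032, 0.999, 0.0]
ft_force: [-1.0, 0.3, -0.0]
grip_width: 0.0001
grasp_force: 0.0
```

```bash
python3 look.py 2; python3 plan.py|head -1
```

```text
top [[0.6191 0.2013]
 [0.6192 0.183 ]
 [0.6285 0.183 ]
 [0.6283 0.2014]] [0.0092 0.0183] [0.6238 0.1922] 13
side [[0.4203 0.2864]
 [0.429  0.2736]
 [0.6003 0.3899]
 [0.5916 0.4026]] [0.207  0.0154] [0.5103 0.3381] 577
{'time_s': 3.925, 'eef_pos': array([0.56336147, 0.20909129, 0.15134684]), 'ft_force': array([-0.07167351, -0.18255077, -0.18264842])}
[0.5634 0.2091 0.1513] [ 0.23  0.45 -0.12  1.    0.    0.17] -176.3
```

View pics/side2.png

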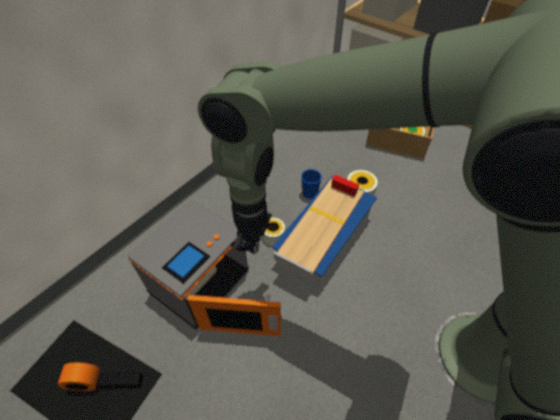

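The arm is at (0.563, 0.209), but the door is still open at (190–280, 300–335). The finger slid off the free edge because its contact corner ran at too large a radius. I'll lift it, go back around and push nearer the hinge.

step_arm([
  {"offset": [0, 0, -0.06], "spin": 0, "fingers": 1},
  {"offset": [0, 0, -0.1], "spin": 0, "fingers": 1},
  {"offset": [0.04, 0.04, -0.1], "spin": 0, "fingers": 1},
  {"offset": [0.08, 0.08, -0.1], "spin": 0, "fingers": 1},
  {"offset": [0.12, 0.12, -0.1], "spin": 0, "fingers": 1},
  {"offset": [0.163, 0.157, -0.1], "spin": 0, "fingers": 1},
  {"offset": [0.163, 0.157, -0.1], "spin": 0, "fingers": 1},
  {"offset": [0.163, 0.157, -0.05], "spin": 0, "fingers": 1},
  {"offset": [0.163, 0.157, 0], "spin": 0, "fingers": 1},
  {"offset": [0.163, 0.157, 0], "spin": 0, "fingers": 1},
  {"offset": [0.163, 0.157, 0], "spin": 0, "fingers": 1},
])

```text
time_s: 5.3
eef_pos: [0.3913, 0.3552, 0.1519]
ee_rot: [0.001, -0.032, 0.999, 0.0]
ft_force: [0.1, 0.6, 0.2]
grip_width: -0.0001
grasp_force: 0.0
```

```bash
sed -i 's/H+.19\*d/H+.172*d/' plan.py; python3 plan.py
```

```text
[0.3913 0.3552 0.1519] [ 0.6   0.32 -0.32  0.93 -0.    0.53] -176.3
1.0 [0.444 0.312] [-0.05  -0.046  0.002]
0.85 [0.459 0.291] [-0.063 -0.069  0.002]
0.7 [0.477 0.271] [-0.08  -0.089  0.002]
0.55 [0.498 0.255] [-0.1   -0.107  0.002]
0.4 [0.521 0.242] [-0.122 -0.121  0.002]
0.25 [0.546 0.233] [-0.147 -0.132  0.002]
0.15 [0.563 0.229] [-0.164 -0.137  0.002]
0.1 [0.572 0.228] [-0.172 -0.138  0.002]
0.07 [0.577 0.228] [-0.177 -0.139  0.002]
0.04 [0.583 0.227] [-0.183 -0.14   0.002]
0 [0.59  0.227] [-0.19  -0.141  0.002]
-0.02 [0.593 0.227] [-0.193 -0.141  0.002]
```

step_arm([
  {"offset": [-0.025, -0.023, 0], "spin": 0, "fingers": 1},
  {"offset": [-0.05, -0.046, 0], "spin": 0, "fingers": 1},
  {"offset": [-0.063, -0.069, 0], "spin": 0, "fingers": 1},
  {"offset": [-0.08, -0.089, 0], "spin": 0, "fingers": 1},
  {"offset": [-0.1, -0.107, 0], "spin": 0, "fingers": 1},
  {"offset": [-0.122, -0.121, 0], "spin": 0, "fingers": 1},
  {"offset": [-0.147, -0.132, 0], "spin": 0, "fingers": 1},
  {"offset": [-0.16, -0.136, 0], "spin": 0, "fingers": 1},
  {"offset": [-0.16, -0.136, 0], "spin": 0, "fingers": 1},
])

```text
time_s: 6.42
eef_pos: [0.56, 0.2297, 0.1513]
ee_rot: [0.001, -0.032, 0.999, 0.0]
ft_force: [-0.1, 0.1, -0.6]
grip_width: 0.0001
grasp_force: 0.0
```

```bash
python3 look.py 3; python3 plan.py|head -1
```

```text
top [[0.6164 0.2448]
 [0.6168 0.2058]
 [0.6168 0.2058]
 [0.6164 0.2448]] [0.    0.039] [0.6166 0.2253] 18
side [[0.4183 0.2869]
 [0.4276 0.2731]
 [0.6004 0.3896]
 [0.591  0.4035]] [0.2084 0.0167] [0.5093 0.3383] 585
{'time_s': 6.525, 'eef_pos': array([0.55823841, 0.23000688, 0.15055017]), 'ft_force': array([-0.24902832, -0.18234195, -0.75160113])}
[0.5582 0.23   0.1506] [ 0.27  0.46 -0.11  1.    0.    0.2 ] -176.2
```

View pics/side3.png

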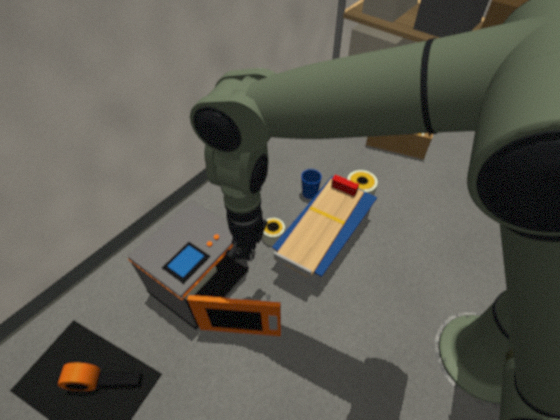

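The finger is inside again, near (238,260), and the door is still at its first angle. I'll check where the fingertips really are against the door.

Run:
```python
from h import *
p=monitor.state()['eef_pos'];print(p)
for n in('side','top'):
    c=snap(n);q=c['R']@p+c['t'];uv=(c['intrinsics']@q)[:2]/q[2];print(n,uv,q[2])
    P=pts(c); 
    m=(abs(P[...,0]-p[0])<.04)&(abs(P[...,1]-p[1])<.04)&(P[...,2]>.02)&(c['depth']>0)
    z=P[m][:,2];print(n,m.sum(),np.sort(z)[:10].round(3),np.histogram(z,bins=np.arange(0,.4,.03)))
    if n=='side':
        cv2.imwrite('pics/crop.png',cv2.resize(c['image'][190:360,150:330,::-1],None,fx=4,fy=4,interpolation=cv2.INTER_CUBIC)[:600])
        for v,u in((312,270),(303,200),(318,235),(330,275)):print(u,v,P[v,u].round(3))
```

```text
[0.55823841 0.23000688 0.15055017]
side [250.23911291 265.86609483] 0.9452988275917423
side 4329 [0.188 0.192 0.192 0.193 0.194 0.194 0.195 0.195 0.197 0.197] (array([  0,   0,   0,   0,   0,   0,  38,  79, 158, 108, 170, 376, 298]), array([0.  , 0.03, 0.06, 0.09, 0.12, 0.15, 0.18, 0.21, 0.24, 0.27, 0.3 ,
       0.33, 0.36, 0.39]))
270 312 [0.44  0.295 0.158]
200 303 [0.573 0.383 0.173]
235 318 [0.512 0.342 0.105]
275 330 [0.433 0.288 0.051]
top [188.51313727 228.52650693] 1.2763000096961632
top 3160 [0.233 0.236 0.239 0.241 0.244 0.246 0.246 0.25  0.251 0.253] (array([ 0,  0,  0,  0,  0,  0,  0,  3, 20, 10, 46, 98, 66]), array([0.  , 0.03, 0.06, 0.09, 0.12, 0.15, 0.18, 0.21, 0.24, 0.27, 0.3 ,
       0.33, 0.36, 0.39]))
```

View pics/crop.png

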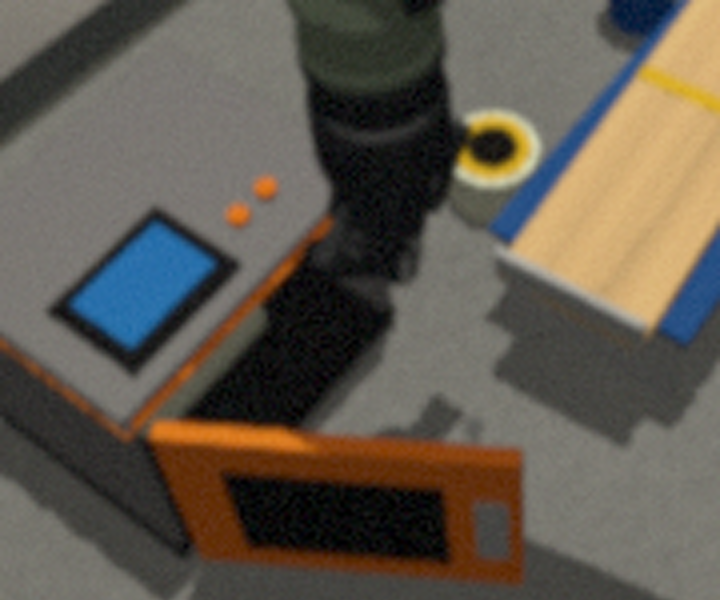

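The crop shows the fingertips ending near crop pixel (355,300), above the door-top level. The depth also puts the lowest finger points at z≈0.19, not 0.15, so the fingers passed over the door. I'll measure the tip offset properly.

Run:
```python
from h import *
p=monitor.state()['eef_pos'];print(p)
for n in('side','top'):
    c=snap(n);P=pts(c);d=P-p
    m=(abs(d[...,0])<.07)&(abs(d[...,1])<.07)&(c['depth']>0)&(P[...,2]>.12)
    m&=~((P[...,0]>.585)&(P[...,2]<.205))
    for z in np.arange(.14,.36,.015):
        s=m&(P[...,2]>=z)&(P[...,2]<z+.015)
        if s.sum()>3: q=d[s];print(n,z.round(3),s.sum(),q[:,:2].min(0).round(3),q[:,:2].max(0).round(3),c['image'][s].mean(0).round())
    for z in (.15,.17,.19):
        q=c['R']@np.r_[p[:2],z]+c['t'];print(z,((c['intrinsics']@q)[:2]/q[2]).round(1))
```

```text
[0.55783597 0.23013617 0.15026251]
side 0.185 18 [-0.013 -0.005] [0.001 0.013] [72. 71. 67.]
side 0.2 34 [-0.012 -0.013] [0.07  0.069] [47. 47. 45.]
side 0.215 24 [-0.013 -0.009] [-0.007  0.014] [39. 40. 38.]
side 0.23 96 [-0.017 -0.036] [0.009 0.036] [29. 30. 29.]
side 0.245 85 [-0.019 -0.052] [-0.006  0.048] [26. 26. 24.]
side 0.26 108 [-0.02  -0.058] [0.008 0.061] [25. 24. 21.]
side 0.275 158 [-0.022 -0.061] [0.007 0.061] [33. 32. 30.]
side 0.29 74 [-0.022  0.01 ] [0.006 0.045] [28. 27. 26.]
side 0.305 52 [-0.039 -0.015] [0.012 0.038] [24. 25. 25.]
side 0.32 147 [-0.039 -0.018] [0.021 0.038] [19. 20. 21.]
side 0.335 159 [-0.039 -0.02 ] [0.018 0.038] [17. 18. 19.]
side 0.35 257 [-0.039 -0.032] [0.028 0.036] [29. 29. 29.]
0.15 [250.3 266.1]
0.17 [249.8 261.9]
0.19 [249.2 257.5]
top 0.23 6 [-0.011 -0.033] [-0.009 -0.023] [26. 26. 25.]
top 0.245 12 [-0.011 -0.047] [-0.005 -0.026] [19. 19. 20.]
top 0.26 28 [-0.01  -0.062] [ 0.014 -0.036] [46. 44. 45.]
top 0.275 98 [-0.009 -0.063] [ 0.015 -0.033] [51. 50. 50.]
top 0.29 34 [-0.008 -0.048] [ 0.013 -0.036] [39. 38. 39.]
top 0.305 12 [-0.008 -0.039] [ 0.011 -0.036] [20. 20. 20.]
top 0.32 39 [-0.036 -0.039] [ 0.021 -0.013] [17. 17. 16.]
top 0.335 47 [-0.035 -0.039] [ 0.029 -0.015] [10. 10. 11.]
top 0.35 83 [-0.034 -0.039] [ 0.033 -0.017] [22. 23. 24.]
0.15 [188.5 228.7]
0.17 [187.  228.1]
0.19 [185.6 227.6]
```

Run:
```python
from h import *
c=snap('side');P=pts(c)
for v in range(244,276,2):
    print(v,' '.join('%4d/%-3d'%(P[v,u,2]*1000 if c['depth'][v,u]>0 else -1,c['image'][v,u].mean()) for u in range(226,262,3)))
```

```text
244  198/119  197/93   294/53   294/42   300/23   294/6    284/22   284/10   279/18   251/13   239/66     0/109
246  199/113  195/75   184/67   290/44   295/6    289/20   279/14   274/13   267/21   244/8    231/77    -1/118
248  198/87   183/70   286/49   288/45   286/31   279/13   269/19   263/17   261/7    237/27    -2/99     0/119
250  186/59   275/43   284/47   282/31   240/31   240/29   238/19   252/5    254/12   231/49    -4/106    0/118
252  277/42   278/37   282/41   276/29   241/32   240/22   243/33   243/18   235/32   221/52     0/103    0/117
254  275/26   279/44   280/42    -1/20   273/28   254/20   244/10   228/15   230/40   213/45    -3/108    0/114
256   26/14   274/29   278/32   281/24   268/18   256/11   245/17   216/1    212/50   204/50    -1/114    0/114
258   26/6     24/14   277/21   275/22   262/23   251/23   239/24   212/16   204/48   196/58    -3/110   -1/116
260   22/12    25/19    24/18    29/33    42/38    51/43    66/44   202/48   193/59    -1/93    -5/115   -2/115
262   24/15    25/17    24/13    24/19    25/38    37/45    51/48     1/77    -4/104    0/112   -3/112    0/120
264   24/15    24/18    23/1     23/5     25/12    26/36    41/46    38/75    -2/115    0/115    2/116    0/119
266   25/18    24/24    22/20    22/12    23/13    24/14    30/34    29/53    -2/113   -3/118    0/117   -2/122
268   22/5     24/8     24/17    27/16    24/12    23/15    26/21    27/28     0/117    0/111   -3/114    0/115
270   22/15    22/12    25/16    26/18    24/11    26/9     22/20    15/46    -2/117   -1/112   -2/117   -3/118
272   26/15    19/20    26/18    26/18    26/15    23/21    19/27     0/70    -1/116   -4/117   -6/116    0/114
274   25/13    24/18    24/12    24/19    24/15    23/12     8/40     0/99    -1/117   -1/117    0/113   -2/115
```

The real fingertips are about 37 mm above the reported TCP: z≈0.19 in the camera against 0.15 reported. The horizontal position agrees. I'll repeat the push with the reported z at 0.105.

step_arm([
  {"offset": [0, 0, -0.06], "spin": 0, "fingers": 1},
  {"offset": [0.04, 0.034, -0.06], "spin": 0, "fingers": 1},
  {"offset": [0.08, 0.068, -0.06], "spin": 0, "fingers": 1},
  {"offset": [0.12, 0.1, -0.06], "spin": 0, "fingers": 1},
  {"offset": [0.16, 0.136, -0.06], "spin": 0, "fingers": 1},
  {"offset": [0.16, 0.136, -0.06], "spin": 0, "fingers": 1},
  {"offset": [0.16, 0.136, -0.01], "spin": 0, "fingers": 1},
  {"offset": [0.16, 0.136, 0.045], "spin": 0, "fingers": 1},
  {"offset": [0.16, 0.136, 0.045], "spin": 0, "fingers": 1},
  {"offset": [0.16, 0.136, 0.045], "spin": 0, "fingers": 1},
])

```text
time_s: 8.02
eef_pos: [0.3915, 0.3552, 0.1066]
ee_rot: [0.001, -0.032, 0.999, 0.0]
ft_force: [0.8, 1.1, 0.4]
grip_width: -0.0002
grasp_force: 0.0
```

```bash
python3 plan.py | head -4; python3 look.py 4
```

```text
[0.3915 0.3552 0.1066] [ 0.6   0.36 -0.38  0.83 -0.    0.53] -176.3
1.0 [0.444 0.312] [-0.049 -0.046 -0.043]
0.85 [0.459 0.291] [-0.063 -0.069 -0.043]
0.7 [0.477 0.271] [-0.08  -0.089 -0.043]
top [[0.4221 0.2799]
 [0.4299 0.2683]
 [0.6029 0.3856]
 [0.595  0.3972]] [0.2089 0.014 ] [0.5125 0.3328] 545
side [[0.5035 0.3422]
 [0.5124 0.3293]
 [0.6002 0.3901]
 [0.5913 0.4029]] [0.1068 0.0156] [0.5518 0.3661] 290
{'time_s': 8.125, 'eef_pos': array([0.39214274, 0.35586714, 0.10739919]), 'ft_force': array([-0.44634611, -0.10982263,  0.50592177])}
```

step_arm([
  {"offset": [-0.025, -0.023, 0], "spin": 0, "fingers": 1},
  {"offset": [-0.05, -0.046, 0], "spin": 0, "fingers": 1},
  {"offset": [-0.063, -0.069, 0], "spin": 0, "fingers": 1},
  {"offset": [-0.08, -0.089, 0], "spin": 0, "fingers": 1},
  {"offset": [-0.1, -0.107, 0], "spin": 0, "fingers": 1},
  {"offset": [-0.122, -0.121, 0], "spin": 0, "fingers": 1},
  {"offset": [-0.147, -0.132, 0], "spin": 0, "fingers": 1},
  {"offset": [-0.16, -0.136, 0], "spin": 0, "fingers": 1},
  {"offset": [-0.16, -0.136, 0], "spin": 0, "fingers": 1},
])

```text
time_s: 9.25
eef_pos: [0.5598, 0.2296, 0.106]
ee_rot: [0.001, -0.032, 0.999, 0.0]
ft_force: [-2.5, -0.1, 2.3]
grip_width: 0.0001
grasp_force: 0.0
```

```bash
python3 look.py 5; python3 plan.py|head -1
```

```text
top [[0.5777 0.2049]
 [0.5779 0.1889]
 [0.5824 0.1889]
 [0.5823 0.205 ]] [0.0046 0.0161] [0.5801 0.1969] 19
side [[0.572  0.2331]
 [0.6188 0.2304]
 [0.6291 0.4076]
 [0.5823 0.4103]] [0.1775 0.0469] [0.6006 0.3204] 560
{'time_s': 9.35, 'eef_pos': array([0.55860164, 0.22971057, 0.10585377]), 'ft_force': array([-0.65793716, -1.01671705,  4.31103163])}
[0.5586 0.2297 0.1059] [ 0.27  0.49 -0.17  0.9  -0.    0.2 ] -176.2
```

View pics/side5.png

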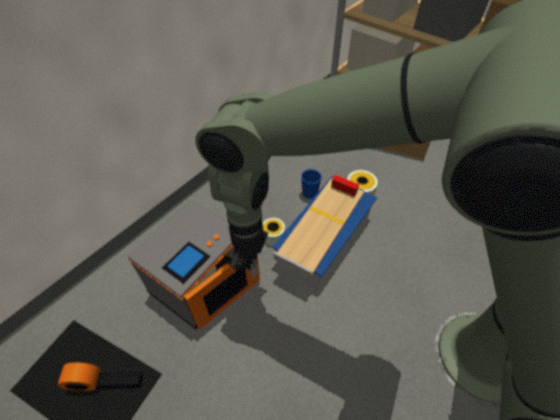

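The door now follows the finger and is almost shut, spanning (195–260, 265–325) in the picture. Next I push through the catch.

step_arm([
  {"offset": [-0.01, -0.001, 0], "spin": 0, "fingers": 1},
  {"offset": [-0.018, -0.002, 0], "spin": 0, "fingers": 1},
  {"offset": [-0.025, -0.002, 0], "spin": 0, "fingers": 1},
  {"offset": [-0.03, -0.002, 0], "spin": 0, "fingers": 1},
  {"offset": [-0.03, -0.002, 0], "spin": 0, "fingers": 1},
])

```text
time_s: 9.98
eef_pos: [0.589, 0.2298, 0.1044]
ee_rot: [-0.0, -0.033, 0.999, 0.0]
ft_force: [-0.4, -0.2, -0.7]
grip_width: -0.0003
grasp_force: 0.0
```

step_arm([
  {"offset": [-0.003, 0, 0], "spin": 0, "fingers": 1},
  {"offset": [-0.006, 0, 0], "spin": 0, "fingers": 1},
  {"offset": [-0.006, 0, 0], "spin": 0, "fingers": 1},
])

```text
time_s: 10.35
eef_pos: [0.5922, 0.2298, 0.1042]
ee_rot: [-0.002, -0.033, 0.999, -0.0]
ft_force: [-7.3, -0.5, 1.4]
grip_width: 0.0
grasp_force: 0.0
```

```bash
python3 look.py 6; python3 plan.py|head -1
```

```text
top [[0.6066 0.2021]
 [0.6176 0.1782]
 [0.6285 0.1832]
 [0.6174 0.2071]] [0.012  0.0264] [0.6175 0.1926] 36
side [[0.5802 0.2796]
 [0.6166 0.2761]
 [0.6292 0.4075]
 [0.5927 0.411 ]] [0.132  0.0366] [0.6047 0.3435] 437
{'time_s': 10.45, 'eef_pos': array([0.59222128, 0.22983775, 0.10424037]), 'ft_force': array([-7.05537951,  0.49536769,  0.31759384])}
[0.5922 0.2298 0.1042] [ 0.25  0.55 -0.07  0.95  0.    0.19] -176.2
```

step_arm([
  {"offset": [-0.004, 0, 0], "spin": 0, "fingers": 1},
  {"offset": [-0.007, 0, 0], "spin": 0, "fingers": 1},
  {"offset": [-0.007, 0, 0], "spin": 0, "fingers": 1},
])

```text
time_s: 10.82
eef_pos: [0.5913, 0.2297, 0.1023]
ee_rot: [-0.01, -0.033, 0.999, -0.001]
ft_force: [-23.0, -1.6, 5.6]
grip_width: -0.0001
grasp_force: 0.0
```

At 23 N the arm no longer advances, so this is the hard stop. I back off, lift and check that the door stays shut.

step_arm([
  {"offset": [0.03, 0, 0], "spin": 0, "fingers": 1},
  {"offset": [0.08, 0, 0], "spin": 0, "fingers": 1},
  {"offset": [0.12, 0, -0.04], "spin": 0, "fingers": 1},
  {"offset": [0.15, 0, -0.1], "spin": 0, "fingers": 1},
  {"offset": [0.15, 0, -0.15], "spin": 0, "fingers": -0.3},
  {"offset": [0.15, 0, -0.15], "spin": 0, "fingers": -0.3},
  {"offset": [0.15, 0, -0.15], "spin": 0, "fingers": -0.3},
])

```text
time_s: 11.7
eef_pos: [0.4524, 0.2207, 0.2549]
ee_rot: [0.0, -0.033, 0.999, 0.0]
ft_force: [-0.5, -0.4, -0.0]
grip_width: 0.0536
grasp_force: 0.0
```

```bash
python3 look.py 7; python3 plan.py|head -1
python3 - <<'E'
from meas import *
run(camera('top'),'top')
E
```

```text
top [[0.585  0.4008]
 [0.6062 0.181 ]
 [0.6285 0.1832]
 [0.6073 0.4029]] [0.0224 0.2208] [0.6067 0.292 ] 580
side [[0.5843 0.1899]
 [0.6215 0.1886]
 [0.6291 0.4078]
 [0.5918 0.4091]] [0.2193 0.0373] [0.6067 0.2989] 703
{'time_s': 11.8, 'eef_pos': array([0.45151606, 0.22036713, 0.25355415]), 'ft_force': array([-0.28388893,  0.30942307, -0.20655541])}
[0.4515 0.2204 0.2536] [ 0.31  0.21 -0.2   1.17 -0.    0.24] -176.3
top stand 2597 box [[0.41850000619888306, 0.11460000276565552], [0.4424000084400177, -0.21389999985694885], [0.6000000238418579, -0.20250000059604645], [0.576200008392334, 0.12600000202655792]] size [0.1581 0.3294] ctr [ 0.5093 -0.0439] z 0.1002
top stripe 271 box [[0.46239998936653137, -0.050999999046325684], [0.4643999934196472, -0.06560000032186508], [0.5724999904632568, -0.05139999836683273], [0.5705999732017517, -0.03680000081658363]] size [0.109  0.0147] ctr [ 0.5175 -0.0512] z 0.1125
top red 336 box [[0.49219998717308044, -0.15700000524520874], [0.49540001153945923, -0.1808999925851822], [0.5715000033378601, -0.17059999704360962], [0.5683000087738037, -0.14669999480247498]] size [0.0768 0.0241] ctr [ 0.5319 -0.1638] z 0.1501
top boardall 5937 box [[0.43700000643730164, 0.13510000705718994], [0.48030000925064087, -0.19740000367164612], [0.590499997138977, -0.18299999833106995], [0.5472000241279602, 0.14949999749660492]] size [0.1111 0.3353] ctr [ 0.5137 -0.0239] z 0.1122
top doortop 509 box [[0.5949000120162964, 0.3977000117301941], [0.6037999987602234, 0.20069999992847443], [0.6182000041007996, 0.2012999951839447], [0.6093000173568726, 0.3984000086784363]] size [0.0145 0.1972] ctr [0.6065 0.2995] z 0.1875
top printertop 7096 box [[0.6065999865531921, 0.4027000069618225], [0.6195999979972839, 0.18359999358654022], [0.7989000082015991, 0.1941000074148178], [0.7860000133514404, 0.4133000075817108]] size [0.1797 0.2195] ctr [0.7028 0.2984] z 0.2003
```

View pics/side7.png

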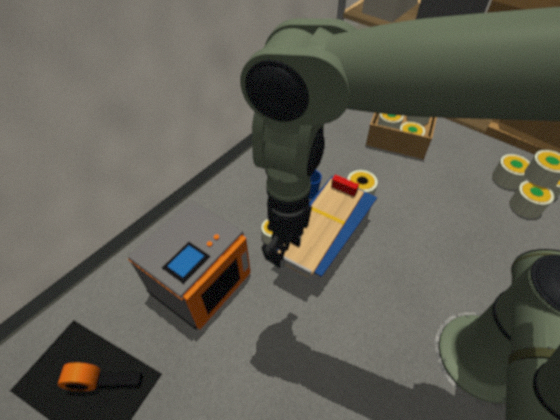

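The picture shows the door flat against the printer, spanning (190–248, 238–325), and staying shut. The board has not moved. Next I hover over the batten.

step_arm([
  {"offset": [-0.055, -0.39, 0], "spin": -3.7, "fingers": -0.3},
  {"offset": [-0.055, -0.39, 0], "spin": -3.7, "fingers": -0.3},
  {"offset": [-0.055, -0.39, 0], "spin": -3.7, "fingers": -0.3},
  {"offset": [-0.055, -0.39, 0], "spin": -3.7, "fingers": -0.3},
  {"offset": [-0.055, -0.39, 0], "spin": -3.7, "fingers": -0.3},
  {"offset": [-0.055, -0.39, 0], "spin": -3.7, "fingers": -0.3},
  {"offset": [-0.055, -0.39, 0], "spin": -3.7, "fingers": -0.3},
  {"offset": [-0.055, -0.39, 0.05], "spin": -3.7, "fingers": -0.3},
  {"offset": [-0.055, -0.39, 0.093], "spin": -3.7, "fingers": -0.3},
  {"offset": [-0.055, -0.39, 0.093], "spin": -3.7, "fingers": -0.3},
  {"offset": [-0.055, -0.39, 0.093], "spin": -3.7, "fingers": -0.3},
])

```text
time_s: 13.22
eef_pos: [0.533, -0.1646, 0.163]
ee_rot: [0.0, -0.065, 0.998, -0.0]
ft_force: [0.5, -0.6, -0.3]
grip_width: 0.0554
grasp_force: 0.0
```

```bash
cat > tip.py <<'E'
from plan import *
p,R,s=tool();print(p.round(4),R[:,0].round(3),R[:,1].round(3),s['grip_width'],s['joint_positions'].round(2))
g=np.array([.532,-.1645,0]);print('to batten in tool axes',(R.T@(g-p)).round(4))
c=snap('side','side8.png');P=pts(c);h=cv2.cvtColor(c['image'],cv2.COLOR_RGB2HSV)
d=(P-p)@R
m=(abs(d[...,0])<.03)&(abs(d[...,1])<.07)&(P[...,2]>.155)&(c['depth']>0)
for z in np.arange(.155,.26,.01):
    q=m&(P[...,2]>=z)&(P[...,2]<z+.01)
    if q.sum()>1: print(z.round(3),q.sum(),d[q][:,:2].min(0).round(3),d[q][:,:2].max(0).round(3))
cv2.imwrite('pics/crop8.png',cv2.resize(c['image'][110:260,270:420,::-1],None,fx=4,fy=4,interpolation=cv2.INTER_CUBIC))
E
python3 tip.py
```

```text
[ 0.533  -0.1646  0.163 ] [-0.991 -0.13  -0.001] [-0.13   0.991 -0.   ] 0.05544698821394682 [-0.43  0.36 -0.22  0.99  0.   -0.56]
to batten in tool axes [0.0011 0.0003 0.163 ]
0.195 5 [-0.007 -0.028] [0.009 0.035]
0.205 25 [-0.009 -0.029] [0.013 0.042]
0.215 30 [-0.01  -0.034] [0.012 0.043]
0.225 29 [-0.009 -0.03 ] [0.013 0.044]
0.235 12 [ 0.005 -0.036] [0.013 0.035]
0.245 28 [-0.006 -0.053] [0.015 0.061]
0.255 47 [-0.011 -0.058] [0.015 0.064]
```

View pics/crop8.png

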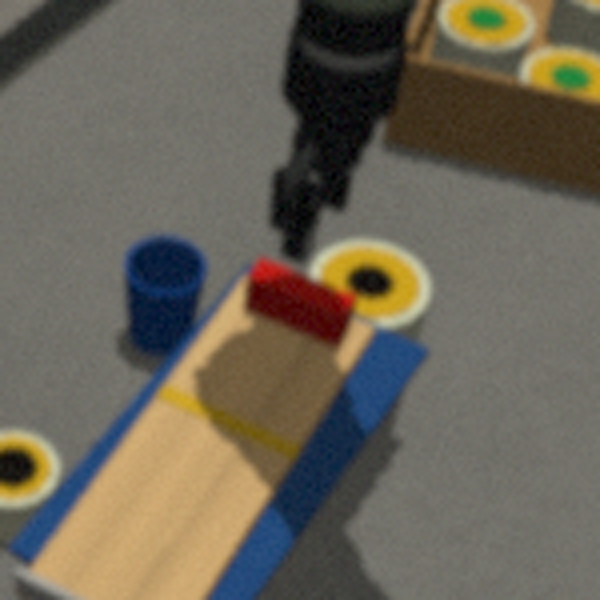

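The crop shows the fingers centred over the red batten at (300,300), with the tips about 47 mm above its top (real z≈0.197). Lower 74 mm, then close.

step_arm([
  {"offset": [0.001, 0, 0.03], "spin": 0, "fingers": -0.3},
  {"offset": [0.001, 0, 0.055], "spin": 0, "fingers": -0.3},
  {"offset": [0.001, 0, 0.068], "spin": 0, "fingers": -0.3},
  {"offset": [0.001, 0, 0.074], "spin": 0, "fingers": -0.3},
  {"offset": [0.001, 0, 0.074], "spin": 0, "fingers": -0.3},
], force=40)

```text
time_s: 13.9
eef_pos: [0.5319, -0.1652, 0.0887]
ee_rot: [0.0, -0.065, 0.998, -0.0]
ft_force: [1.1, -0.0, -0.5]
grip_width: 0.0557
grasp_force: 0.0
```

step_arm([
  {"offset": [0, 0, 0], "spin": 0, "fingers": 0.2},
  {"offset": [0, 0, 0], "spin": 0, "fingers": 0.6},
  {"offset": [0, 0, 0], "spin": 0, "fingers": 1},
  {"offset": [0, 0, 0], "spin": 0, "fingers": 1},
  {"offset": [0, 0, 0], "spin": 0, "fingers": 1},
], force=40)

```text
time_s: 14.52
eef_pos: [0.532, -0.1648, 0.0889]
ee_rot: [0.001, -0.065, 0.998, 0.0]
ft_force: [-0.5, 2.3, 6.7]
grip_width: 0.0236
grasp_force: 41.5
```

```bash
python3 plan.py|head -1
python3 - <<'E'
from meas import *
run(snap('top'),'top');run(snap('side'),'side')
E
```

```text
[ 0.532  -0.1648  0.0889] [-0.43  0.43 -0.33  0.81  0.   -0.56] -172.5
top stand 1180 box [[0.4043999910354614, 0.1120000034570694], [0.4413999915122986, -0.15880000591278076], [0.4742000102996826, -0.1543000042438507], [0.43720000982284546, 0.11649999767541885]] size [0.0331 0.2733] ctr [ 0.4393 -0.0212] z 0.1002
top stripe 125 box [[0.5152999758720398, -0.04439999908208847], [0.5167999863624573, -0.05920000001788139], [0.5724999904632568, -0.05350000038743019], [0.5709999799728394, -0.03869999945163727]] size [0.056  0.0149] ctr [ 0.5439 -0.0489] z 0.1126
top red 9 box [[0.5615000128746033, -0.14959999918937683], [0.5685999989509583, -0.1565999984741211], [0.570900022983551, -0.1543000042438507], [0.5637999773025513, -0.14730000495910645]] size [0.0033 0.01  ] ctr [ 0.5662 -0.1519] z 0.1481
top boardall 5431 box [[0.4374000132083893, 0.13410000503063202], [0.47920000553131104, -0.1868000030517578], [0.5891000032424927, -0.17249999940395355], [0.5472999811172485, 0.14839999377727509]] size [0.1109 0.3236] ctr [ 0.5132 -0.0192] z 0.1121
top doortop 512 box [[0.5940999984741211, 0.397
[... 978 characters left out ...]
001220703125, 0.13449999690055847], [0.4796999990940094, -0.195700004696846], [0.5916000008583069, -0.18039999902248383], [0.5465999841690063, 0.14970000088214874]] size [0.1129 0.3332] ctr [ 0.5132 -0.023 ] z 0.1105
side doortop 633 box [[0.590499997138977, 0.40689998865127563], [0.5974000096321106, 0.1996999979019165], [0.6212999820709229, 0.2004999965429306], [0.6144000291824341, 0.4077000021934509]] size [0.0239 0.2073] ctr [0.6059 0.3037] z 0.1858
side printertop 5423 box [[0.604200005531311, 0.4059000015258789], [0.6169999837875366, 0.18709999322891235], [0.7968999743461609, 0.19760000705718994], [0.7840999960899353, 0.4165000021457672]] size [0.1802 0.2192] ctr [0.7005 0.3018] z 0.199
```

The batten is gripped at 23.6 mm with 41 N, pressing down slightly. I firm the grip and slide out most of the way, taking out the 3.3° misalignment as it goes.

step_arm([
  {"offset": [0, 0, 0.001], "spin": 0, "fingers": 1},
  {"offset": [0, 0, 0.002], "spin": 0, "fingers": 1},
  {"offset": [0, 0.008, 0.002], "spin": 0.2, "fingers": 1},
  {"offset": [0.001, 0.02, 0.002], "spin": 0.5, "fingers": 1},
  {"offset": [0.001, 0.032, 0.002], "spin": 0.8, "fingers": 1},
  {"offset": [0.001, 0.044, 0.002], "spin": 1.1, "fingers": 1},
  {"offset": [0.001, 0.056, 0.002], "spin": 1.4, "fingers": 1},
  {"offset": [0.002, 0.068, 0.002], "spin": 1.7, "fingers": 1},
  {"offset": [0.002, 0.08, 0.002], "spin": 2, "fingers": 1},
  {"offset": [0.002, 0.086, 0.002], "spin": 2, "fingers": 1},
  {"offset": [0.002, 0.086, 0.002], "spin": 2, "fingers": 1},
], force=100)

```text
time_s: 16.0
eef_pos: [0.5219, -0.083, 0.0891]
ee_rot: [0.003, -0.047, 0.999, -0.003]
ft_force: [-0.0, -6.4, 13.5]
grip_width: 0.0224
grasp_force: 100.2
```

```bash
python3 plan.py|head -1
python3 - <<'E'
from meas import *
run(snap('top'),'top')
print(monitor.state()['ft_force'],monitor.state()['torque'],monitor.state()['grasp_force'])
E
```

```text
[ 0.5219 -0.083   0.0891] [-0.3   0.38 -0.41  0.77 -0.   -0.39] -174.6
top stand 732 box [[0.41620001196861267, 0.11400000005960464], [0.4302999973297119, -0.036400001496076584], [0.45969998836517334, -0.03359999880194664], [0.445499986410141, 0.11680000275373459]] size [0.0295 0.1511] ctr [0.4379 0.0402] z 0.1001
top stripe 120 box [[0.5058000087738037, 0.036400001496076584], [0.5070000290870667, 0.022700000554323196], [0.5647000074386597, 0.02800000086426735], [0.5634999871253967, 0.04170000180602074]] size [0.0579 0.0138] ctr [0.5352 0.0322] z 0.1126
top red none 0
top boardall 4532 box [[0.4404999911785126, 0.19850000739097595], [0.4632999897003174, -0.06159999966621399], [0.5742999911308289, -0.051899999380111694], [0.5515000224113464, 0.20819999277591705]] size [0.1114 0.2611] ctr [0.5074 0.0733] z 0.1121
top doortop 517 box [[0.5940999984741211, 0.39989998936653137], [0.6040999889373779, 0.20069999992847443], [0.618399977684021, 0.2013999968767166], [0.6085000038146973, 0.40059998631477356]] size [0.0144 0.1995] ctr [0.6063 0.3007] z 0.1872
top printertop 7081 box [[0.6067000031471252, 0.4027000069618225], [0.6195999979972839, 0.18279999494552612], [0.7990000247955322, 0.19339999556541443], [0.7860000133514404, 0.4133000075817108]] size [0.1797 0.2203] ctr [0.7028 0.2981] z 0.2003
[ 0.57231817 -5.6964225  14.33884178] [-0.48109091  0.17283276 -0.02639664] 100.17598271369934
```

step_arm([
  {"offset": [0.001, 0.01, 0], "spin": 0.2, "fingers": 1},
  {"offset": [0.002, 0.02, 0], "spin": 0.3, "fingers": 1},
  {"offset": [0.003, 0.03, 0], "spin": 0.5, "fingers": 1},
  {"offset": [0.004, 0.04, 0], "spin": 0.7, "fingers": 1},
  {"offset": [0.005, 0.05, 0], "spin": 0.9, "fingers": 1},
  {"offset": [0.006, 0.06, 0], "spin": 1, "fingers": 1},
  {"offset": [0.007, 0.07, 0], "spin": 1.2, "fingers": 1},
  {"offset": [0.007, 0.08, 0], "spin": 1.2, "fingers": 1},
  {"offset": [0.007, 0.086, 0], "spin": 1.2, "fingers": 1},
  {"offset": [0.007, 0.086, 0], "spin": 1.2, "fingers": 1},
])

```text
time_s: 17.3
eef_pos: [0.5072, 0.0019, 0.0891]
ee_rot: [0.004, -0.036, 0.999, -0.003]
ft_force: [2.1, -8.5, 14.8]
grip_width: 0.0224
grasp_force: 100.3
```

```bash
cat > fin.py <<'E'
from meas import *
import plan
p,R,s=plan.tool();print(p.round(4),R.round(4).tolist(),s['ft_force'].round(1),s['torque'].round(2),s['grasp_force'],s['time_s'])
E=np.array([.4975,.1207]);xs=np.array([.9974,.072]);ys=np.array([-.072,.9974])
for n in('top','side'):
    c=snap(n,n+'9.png')
    m,P=mask(c,(22,130,70),(34,255,255),(.1,.125),((.4,.62),(-.1,.3)))
    if n=='side': m,P=mask(c,(22,130,70),(34,255,255),(.09,.125),((.4,.62),(-.1,.3)))
    if m.sum()>8:
        v,u=np.nonzero(m);X=ray(c,np.c_[u,v],.112)[:,:2]-E
        a,b=X@xs,X@ys;k=np.polyfit(a,b,1);print(n,'stripe',len(a),'x',a.min().round(4),a.max().round(4),'y at centre',k.round(4),'ymin/max',b.min().round(4),b.max().round(4))
    m,P=mask(c,(10,40,60),(34,255,255),(.09,.13),((.4,.62),(-.2,.34)))
    Q=P[m];A=np.c_[(Q[:,:2]-E)@xs,(Q[:,:2]-E)@ys,np.ones(len(Q))]
    k,*_=np.linalg.lstsq(A,Q[:,2],rcond=None);print(n,'board plane slope x,y,z at edge',k.round(4));print(n,rect(c,m,.112))
E
python3 fin.py
```

```text
[0.5072 0.0019 0.0891] [[-0.9973, -0.0725, 0.0079], [-0.0725, 0.9973, -0.0063], [-0.0074, -0.0069, -0.9999]] [ 2.1 -8.5 14.8] [-0.86  0.15  0.04] 100.28348565101624 17.3
top stripe 254 x -0.0524 0.056 y at centre [ 0.012  -0.0058] ymin/max -0.015 0.0024
top board plane slope x,y,z at edge [6.00e-04 1.00e-04 1.12e-01]
top (array([[0.431 , 0.3082],
       [0.4456, 0.0713],
       [0.5571, 0.0782],
       [0.5426, 0.3151]], dtype=float32), array([0.1118, 0.2373]), array([0.4941, 0.1932]), 4410)
side stripe 145 x -0.0539 0.0561 y at centre [-0.0016 -0.0047] ymin/max -0.0107 0.002
side board plane slope x,y,z at edge [ 0.0022 -0.0005  0.1104]
side (array([[ 0.4257,  0.3081],
       [ 0.4529, -0.0274],
       [ 0.5672, -0.0182],
       [ 0.54  ,  0.3173]], dtype=float32), array([0.1146, 0.3366]), array([0.4965, 0.1449]), 4447)
```

The board is level (slope ≈0), centred and aligned, with about 5.6 mm to go.

step_arm([
  {"offset": [0, 0.003, 0], "spin": 0, "fingers": 1},
  {"offset": [0, 0.0055, 0], "spin": 0, "fingers": 1},
  {"offset": [0, 0.0055, 0], "spin": 0, "fingers": 1},
  {"offset": [0, 0.0055, 0], "spin": 0, "fingers": 1},
])

```text
time_s: 17.9
eef_pos: [0.507, 0.0065, 0.0892]
ee_rot: [0.004, -0.036, 0.999, -0.004]
ft_force: [1.6, -10.1, 15.7]
grip_width: 0.0219
grasp_force: 100.3
```

```bash
python3 fin.py
```

```text
[0.507  0.0065 0.0892] [[-0.9974, -0.0718, 0.008], [-0.0718, 0.9974, -0.0076], [-0.0075, -0.0081, -0.9999]] [  1.6 -10.1  15.7] [-1.3  0.2 -0. ] 100.32462358474731 17.9
top stripe 257 x -0.0521 0.0562 y at centre [ 0.005  -0.0009] ymin/max -0.0102 0.0072
top board plane slope x,y,z at edge [-0.0024 -0.0015  0.1119]
top (array([[0.4307, 0.3128],
       [0.4453, 0.0786],
       [0.5567, 0.0855],
       [0.5422, 0.3197]], dtype=float32), array([0.1116, 0.2347]), array([0.4937, 0.1992]), 4353)
side stripe 144 x -0.0549 0.0546 y at centre [ 0.     -0.0001] ymin/max -0.006 0.0065
side board plane slope x,y,z at edge [ 0.0038 -0.0016  0.1105]
side (array([[ 0.4247,  0.3204],
       [ 0.4525, -0.0229],
       [ 0.5662, -0.0137],
       [ 0.5384,  0.3296]], dtype=float32), array([0.1141, 0.3445]), array([0.4955, 0.1533]), 4490)
```

View pics/top9.png

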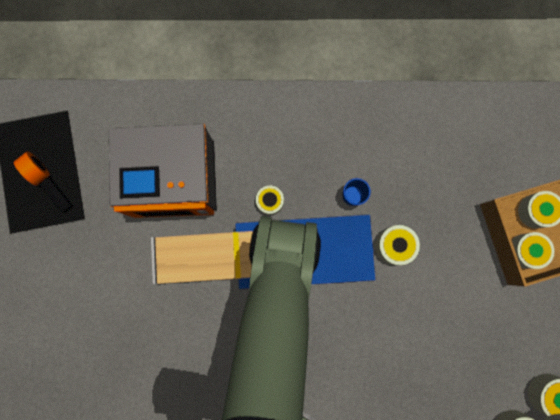

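The stripe at (242,255) lies on the stand's edge, within about 1 mm. The board is level, the door is shut and the rolls and cup are in place. I'm handing in while still holding the board.

```bash
python3 -c "
from bench import order;print(order.finish_job())"
```

```text
the job is handed in; nothing more can be done
None
```

I shut the printer door onto its catch, slid the board out until its yellow stripe was within about 1 mm of the stand's edge, and handed the job in at 17.9 s with the gripper still holding it level; the rolls and pen cup were left alone.

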